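Teach the scan line over a fastener row

TASK

Teach the inspection path on the dark panel: with your fingers pointing down, trace the curved row of six domed heads, starting at the head on the wide washer and passing slowly over each in turn to the other end, fingertips about a centimetre above the heads or touching them only lightly. Then press the large round key on the instrument fully down to store the path, and finish while still holding it down. Pick nothing up, and leave the panel and all the loose things on it and on the bench where they are.

Things in the scene. Friction and masses are not known exactly. Their poses are not given: they have to be found in the camera images.
- panel: loose dark composite panel (2 kg), 300 x 220 mm, 30 mm thick, lying flat on the bench at any yaw; origin at the centre of its underside, x along its long side, z up. On top: a curved row of six domed steel heads (the row to trace) and, near one long edge, a straight row of seven small dark flat heads, 7 mm across and 1 mm high (not part of the job)
- head0 (a point): top of the first head, the one on the wide washer of the curved row, 5 mm above the panel's top, 35 mm above the bench; steel dome 18 mm across, on a flat round steel washer 38 mm across and 1.5 mm thick that only this head has
- head1 (a point): top of the second head of the curved row, 5 mm above the panel's top, 35 mm above the bench; steel dome 18 mm across; neighbouring heads lie 34 to 42 mm apart
- head2 (a point): top of the third head of the curved row, 5 mm above the panel's top, 35 mm above the bench; steel dome 18 mm across
- head3 (a point): top of the fourth head of the curved row, 5 mm above the panel's top, 35 mm above the bench; steel dome 18 mm across
- head4 (a point): top of the fifth head of the curved row, 5 mm above the panel's top, 35 mm above the bench; steel dome 18 mm across
- head5 (a point): top of the sixth and last head of the curved row, 5 mm above the panel's top, 35 mm above the bench; steel dome 18 mm across
- unit: inspection instrument lying on its back, fixed, 262 x 166 mm, 50 mm high, grey with bumpers at both ends; screen on the far half of its face, keys on the near half; origin at the centre of its underside, x towards the screen end
- key_top (a point): centre of the top of the large round black key (32 mm across, in a fixed grey collar 48 mm across) on the near half of the instrument's face, the only round key; its top is 70 mm above the bench when up, 10 mm above the collar, and it is pressed straight down; nothing else within 50 mm of it rises above the collar
- key (a joint): travel of the large round key: 0 up, 0.006 m fully down, a spring that takes 1.5 N to start and 5 N fully down and lifts it again when let go
- probe: small grey transducer block, 34 x 26 x 22 mm, loose on the panel, beside the curved row; origin under its centre
- block: aluminium reference block, 45 x 20 mm, 18 mm high, loose on the panel beside the curved row; origin under its centre
- bottle: white couplant bottle, 56 mm across, 150 mm tall, standing on the bench; origin under its centre
- wedge: steel calibration step wedge, 100 x 25 mm, five steps from 8 to 40 mm high; origin under its centre
- tape: roll of paper tape lying flat, 90 mm across, 24 mm high; origin under its centre
- driver: screwdriver lying on the bench
- jar: small glass jar with black lid, 60 mm across, 60 mm tall; origin under its centre
- coupon: aluminium test coupon, 90 x 50 x 12 mm, lying on the bench; origin under its centre

How it is judged (in metres and radians):
On the way, in this order (a step that is already met when the one before it is completed fails the run):
1. fingertips over the first head, the one on the wide washer, near it or touching it (horizontal distance between the grasp point and head0 below 0.013 m and z of the grasp point in the frame of head0 below 0.04 m), for 0.1 s.
2. fingertips over the second head, near it or touching it (horizontal distance between the grasp point and head1 below 0.013 m and z of the grasp point in the frame of head1 below 0.04 m), for 0.1 s.
3. fingertips over the third head, near it or touching it (horizontal distance between the grasp point and head2 below 0.013 m and z of the grasp point in the frame of head2 below 0.04 m), for 0.1 s.
4. fingertips over the fourth head, near it or touching it (horizontal distance between the grasp point and head3 below 0.013 m and z of the grasp point in the frame of head3 below 0.04 m), for 0.1 s.
5. fingertips over the fifth head, near it or touching it (horizontal distance between the grasp point and head4 below 0.013 m and z of the grasp point in the frame of head4 below 0.04 m), for 0.1 s.
6. fingertips over the sixth and last head, near it or touching it (horizontal distance between the grasp point and head5 below 0.013 m and z of the grasp point in the frame of head5 below 0.04 m), for 0.1 s.
7. the round key is pressed down by the fingers (value of joint key above 0.004 m and contact force between the fingers and unit above 1 N), for 0.2 s.
At the end, for the whole second after the job is handed in: The fingers hold the round key more than 4 mm down (of 6 mm), pressing with over 1 N; the panel lies within 8 mm and every loose thing within 12 mm of where it began. On the way the fingertips passed over the six heads in order, each within 13 mm sideways and about 2 cm or less above it (all of step 7 and distance of panel from where it was at the start of the episode below 0.008 m and distance of each of probe, block, bottle, wedge, tape, driver, jar, coupon from where it was at the start of the episode below 0.012 m); the arm keeps its last pose, push and grip.
It fails at once if the panel is shifted or lifted (distance of panel from where it was at the start of the episode above 0.008 m).
It fails at once if the panel is pressed hard (over 20 N) instead of lightly touched (contact force between the fingers and panel above 20 N).
It fails at once if a loose thing on the panel or the bench is moved, lifted or carried (distance of any of probe, block, bottle, wedge, tape, driver, jar, coupon from where it was at the start of the episode above 0.012 m).
It also fails if it takes over 48 s, if anything falls off the work surface, if the arm or the gripper's body presses on something with over 40 N, if the wrist force passes 120 N, or if a joint passes its speed limit or range.

ROBOT

A 6-joint arm with a two-finger parallel gripper is mounted at the origin on the work surface. World frame = base frame: x ahead of the robot, y to its left, z up, the work surface at z = 0. Lengths are in mm, angles in rad, forces in N, time in s.
With the tool pointing down it reaches from about 275 to 750 mm from the base axis. Payload 10.2 kg.
Tool frame: the origin (TCP) lies between the finger pads; the fingertips stand 17 mm ahead of it and the grasp point (between the pads) lies 2 mm behind it; z points along the fingers, y is the line along which they close (so a half turn about z gives the same grasp; the last joint's range is limited). The gripper opens to 85 mm and grips with 20 to 120 N. Pads are 22 mm wide; open, the fingers measure 114 mm over their backs; the gripper's body (76 mm by 85 mm) begins 54 mm behind the grasp point. The pads swing forward as they close: fully open they stand 13 mm farther back than shut.
Start: joints at [0.971, 0.313, 1.498, -0, 1.331, -0.223], TCP at [193.185, 488.171, 248.294] pointing down, gripper open.
Joint ranges: [-2.94, 2.94], [-0.97, 2.17], [0.19, 2.56], [-1.23, 4.37], [0.02, 3.11], [-2.88, 2.88]. Speed limits (rad/s): [2.39, 2.39, 3.01, 3.14, 3.14, 3.14].

INTERFACE

Orientations are given as a unit quaternion [w, x, y, z].
In Python, from rig import * gives the robot as it stands.
- The arm moves only by the tool step_arm, never from a script. Its argument "commands" is text: rows parted by semicolons, each of 7 numbers parted by spaces: the opening, from 0 (shut) to 1 (fully open), then the shift along the tool's x, y, z in cm, then the turn, a rotation vector about the tool's x, y, z in rad. In form: hand x y z rx ry rz; .... A call has 1 to 20 rows; each row is the pose to reach, as a shift and turn from the pose commanded when the call began, along the tool's axes at that moment; what a row does not reach only later rows make up. A row lasts 1/12 s, in which the tool goes at most 41.7 mm and 7.16 degrees, less where a joint would pass 70% of its speed; a pose out of reach is approached as far as the arm can. A call with a gripper value outside its range is refused whole. The fingers move at their own pace and stop on an object; "newtons" is the grip in N (left out, the last holds). Time passes only in rows, so rows that repeat a pose let the fingers close. It gives the time, the measured TCP pose, the force, the opening and the grip force at its end, in the units of the state.
- sense(): the state, without advancing time (a new reading comes with each control period).
- capture(name): name is "side" or "top" or "wrist"; returns the picture (384x512x3 uint8, red, green, blue); there is no depth.
- camera_model(name): a dict with "mtx" (3x3 intrinsics, pixels), "k1" (the pictures are not rectified: a ray, as slopes to the right and down, at radius r is drawn at 1 + k1 r^2 times it, then the intrinsics apply), "eye" and "rotation" of the camera in the world. Camera axes: x right, y down, z forward; pixel columns grow to the right and rows downward; lengths in mm; the calibration is good to about 2 mm. A picture is of the moment at which its call begins: read the wrist's pose just before it. camera_model takes no time and is no camera call; for the wrist camera it gives the pose at the moment of the call.
- finish_job(): hands the job in; it is judged then, once.
Trained networks look in the newest picture that a camera, given by its name, has taken for a name from the list of things; names that differ only in an ending like _2 or _b are one class to them, and where a whole thing is asked for, a point or a joint stands for the part that bears it (a point fixed in the world has none). Each returns a list of dicts, best first, with "score" (0 to 1); they miss things now and then, are a little off and sometimes report something else, mostly with a low value. They report only what shows in the picture. A call takes as long as a camera call.
- search_frame(camera, label): "rect" ([centre column, centre row, width, height] in pixels, round what is visible of it).
- trace(camera, label): "mask" (384x512 bool, what is visible of it) and "rect" ([centre column, centre row, width, height] in pixels, round what is visible of it).
- spot_point(camera, label): "xy" ([column, row] in pixels: a listed point, or the origin of a listed thing).
The state is a dict: "time_s": time; "joints": joint angles; "dq": joint speeds; "tau": joint torques, N m; "eef_pos": TCP position; "ee_rot": TCP orientation; "force": force on the tool from outside, world axes, zero at the start; "wrist_torque": the same for the moment, N m; "grip_width": opening from 0.0 (shut) to 1.0 (fully open); "grip_force": force on a finger pad.
Only numpy, scipy, OpenCV 4.12 (cv2) and the standard library are available. Lean on these libraries where they do the work, as an engineer would, in place of code of your own. Each camera call takes 0.05 s, during which the arm holds its last target. There are 200 camera calls.

## Working session

There is one attempt and no reset: what is moved stays moved. The work goes in short steps, Python scripts to look and compute and a tool call to move; the robot and the scene stay as the last step left them, time stands still between calls to the robot, and variables do not carry over. Pictures are saved under pics/ and viewed, at most 10 in all, crops included, and the job is handed in when it is done.

Besides the shell and the picture viewer there is one more tool, called after "Request:" by a JSON object that holds its "method" and its "body". step_arm: Moves the arm, as the interface text tells. Its arguments: {"type":"object","properties":{"commands":{"type":"string"},"newtons":{"type":"number"}},"required":["commands"]}

```bash
mkdir -p pics; cat > h.py <<'E'
from rig import *
import numpy as np, cv2
def ray(cm,px):
    K=np.array(cm["mtx"]);k=cm["k1"]
    d=np.array([(px[0]-K[0,2])/K[0,0],(px[1]-K[1,2])/K[1,1]]);u=d.copy()
    for _ in range(30): u=d/(1+k*(u@u))
    return np.array(cm["rotation"])@np.array([u[0],u[1],1])
def onz(cm,px,z):
    r=ray(cm,px);e=np.array(cm["eye"]);return e+r*(z-e[2])/r[2]
E
python3 - <<'E'
from h import *
s=sense();print(s["eef_pos"],s["ee_rot"],s["time_s"])
for c in ["top","wrist"]:
    cm=camera_model(c);im=capture(c);cv2.imwrite(f"pics/{c}0.png",im[:,:,::-1])
    print(c,np.round(cm["eye"]),np.round(cm["rotation"],2).tolist())
    for l,z in [(f"head{i}",35) for i in range(6)]+[("key_top",70),("probe",30),("block",30)]+([("bottle",0),("jar",0),("unit",0),("panel",0)] if c=="top" else []):
        for d in spot_point(c,l)[:2]: print(l,np.round(d["xy"]),round(d["score"],2),np.round(onz(cm,d["xy"],z),1)[:2])
E
```

```text
[193.01979634 487.967165   247.70451376] [-2.77449180e-04  1.87265285e-01  9.82309141e-01 -6.22366655e-04] 0.0
top [ 278.  -96. 1375.] [0.07, -0.7, 0.7, -0.07]Traceback (most recent call last):
  File "<stdin>", line 7, in <module>
  File "h.py", line 9, in onz
    r=ray(cm,px);e=np.array(cm["eye"]);return e+r*(z-e[2])/r[2]
  File "h.py", line 7, in ray
    return np.array(cm["rotation"])@np.array([u[0],u[1],1])
           ~~~~~~~~~~~~~~~~~~~~~~~~^~~~~~~~~~~~~~~~~~~~~~~~
ValueError: matmul: Input operand 1 has a mismatch in its core dimension 0, with gufunc signature (n?,k),(k,m?)->(n?,m?) (size 3 is different from 4)
```

```bash
sed -i 's/return np.array(cm\["rotation"\])@np.array(\[u\[0\],u\[1\],1\])/q=cm["rotation"];return R.from_quat([q[1],q[2],q[3],q[0]]).apply([u[0],u[1],1])/; 2a from scipy.spatial.transform import Rotation as R' h.py
python3 - <<'E'
from h import *
ims=[]
for c in ["top","wrist"]:
    cm=camera_model(c);im=capture(c);cv2.imwrite(f"pics/{c}0.png",cv2.resize(im[:,:,::-1],(800,600)))
    print(c,np.round(cm["eye"]))
    for l,z in [(f"head{i}",35) for i in range(6)]+[("key_top",70),("probe",30),("block",30)]+([("bottle",0),("jar",0),("unit",0),("panel",0)] if c=="top" else []):
        for d in spot_point(c,l)[:2]: print(l,np.round(d["xy"]),round(d["score"],2),np.round(onz(cm,d["xy"],z),1)[:2])
E
```

```text
top [ 278.  -96. 1375.]
head0 [276. 192.] 0.95 [ 562.7 -164.4]
head0 [232. 210.] 0.92 [509.  -34.3]
head1 [276. 192.] 0.95 [ 562.7 -164.4]
head1 [232. 210.] 0.92 [509.  -34.3]
head2 [276. 192.] 0.95 [ 562.7 -164.4]
head2 [232. 210.] 0.92 [509.  -34.3]
head3 [276. 192.] 0.95 [ 562.7 -164.4]
head3 [232. 210.] 0.92 [509.  -34.3]
head4 [276. 192.] 0.95 [ 562.7 -164.4]
head4 [232. 210.] 0.92 [509.  -34.3]
head5 [276. 192.] 0.95 [ 562.7 -164.4]
head5 [232. 210.] 0.92 [509.  -34.3]
key_top [117. 211.] 0.66 [500.3 294.2]
probe [254. 167.] 0.52 [639.6 -97.9]
block [210. 190.] 0.48 [568.7  33.1]
bottle [381. 210.] 0.97 [ 512.3 -479.9]
jar [202. 119.] 0.93 [802.3  63.3]
unit [121. 193.] 0.67 [566.  304.2]
panel [251. 201.] 0.65 [540.4 -88.9]
wrist [121. 516. 374.]
key_top [190. 279.] 0.41 [277.2 371.3]
```

View pics/top0.png

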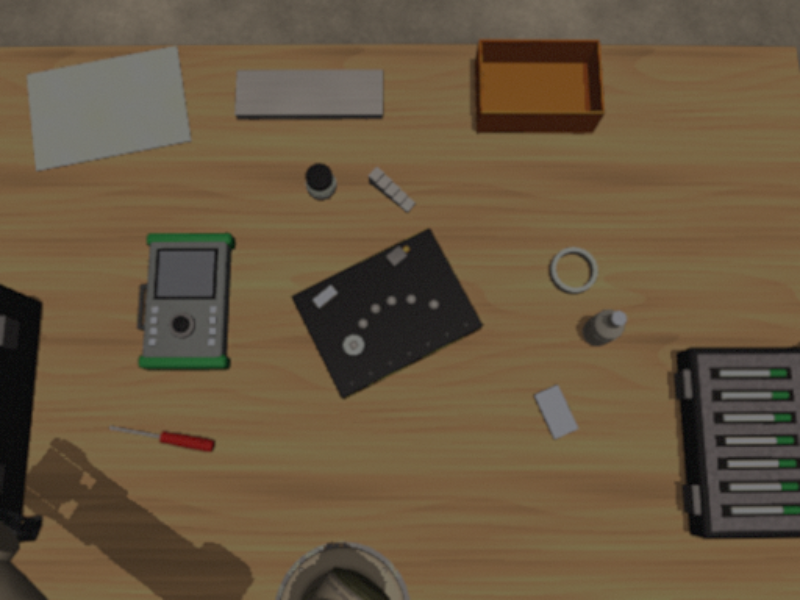

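View pics/wrist0.png

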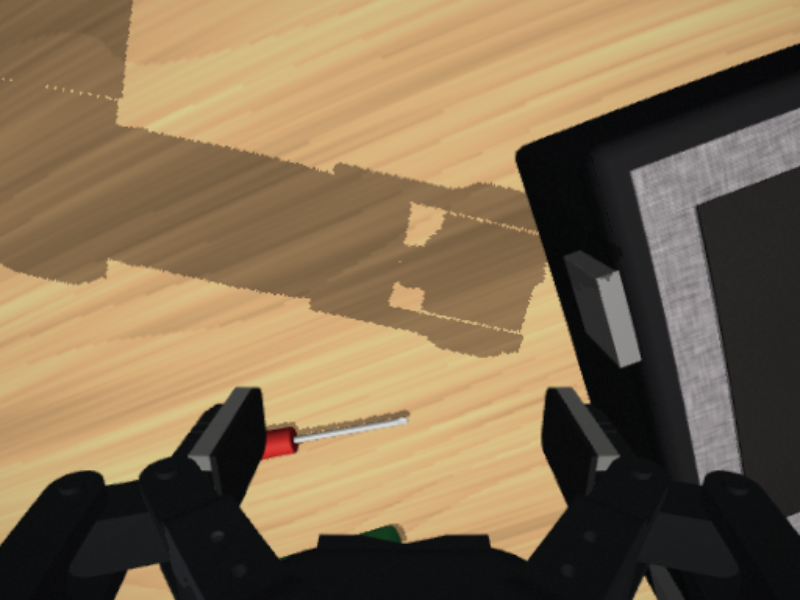

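The top picture shows the curved row of six heads running from the washer head at (353,345) through (363,323), (375,309), (391,300) and (411,299) to (434,304). The round key is at (181,324). The wrist picture shows the open fingers above the bench, with no heads in view. I'll shut the hand and move so the wrist camera is over the panel.

Request:
{"method": "step_arm", "body": {"commands": "0 -5 -3.2 0 0 0 0; 0 -10 -6.4 0 0 0 0; 0 -15 -9.5 0 0 0 0; 0 -20 -12.7 0 0 0 0; 0 -24 -15.2 0 0 0 0; 0 -28 -17.8 0 0 0 0; 0 -32 -20.3 0 0 0 0; 0 -36 -22.9 0 0 0 0; 0 -40 -25.4 0 0 0 0; 0 -44 -28 0 0 0 0; 0 -48 -30.5 0 0 0 0; 0 -52 -33 0 0 0 0; 0 -56 -35.6 0 0 0 0; 0 -60 -38 0 0 0 0; 0 -63 -40 0 0 0 0; 0 -63 -40 0 0 0 0; 0 -63 -40 0 0 0 0; 0 -63 -40 0 0 0 0; 0 -63 -40 0 0 0 0; 0 -63 -40 0 0 0 0"}}

```text
time_s: 2.97
eef_pos: [632.1, -117.0, 247.0]
ee_rot: [-0.001, 0.188, 0.982, 0.0]
force: [0.3, 0.1, -0.3]
grip_width: -0.002
grip_force: 0.0
```

```bash
python3 - <<'E'
from h import *
s=sense();print(s["eef_pos"],s["ee_rot"],s["time_s"],s["joints"],s["grip_width"])
c="wrist";cm=camera_model(c);im=capture(c);cv2.imwrite("pics/w1.png",cv2.resize(im[:,:,::-1],(800,600)))
for l in ["head0","head3"]:
    for d in spot_point(c,l)[:8]: print(l,np.round(np.array(d["xy"])*800/512),round(d["score"],2),np.round(onz(cm,d["xy"],35),1)[:2])
ct=camera_model("top")
print("top manual")
for p in [(353,345),(363,323),(375,309),(391,300),(411,299),(434,304)]: print(np.round(onz(ct,np.array(p)*.64,35)[:2]))
print("key",onz(ct,np.array((181,324))*.64,70))
E
```

```text
[ 632.0863817  -117.03297916  247.0015335 ] [-7.76165251e-04  1.88364179e-01  9.82098929e-01  1.66251529e-04] 2.9667 [-3.65022016e-01  5.83365731e-01  1.09719886e+00  5.66482998e-05
  1.46261460e+00 -1.55683190e+00] -0.0018091102777873873
head0 [357. 182.] 0.89 [ 568.1 -126.3]
head0 [462.  57.] 0.79 [519.3 -31.7]
head0 [440. 114.] 0.76 [547.6 -57.7]
head0 [298. 192.] 0.67 [ 558.5 -166.4]
head0 [410. 152.] 0.6 [562.8 -85.3]
head3 [357. 182.] 0.89 [ 568.1 -126.3]
head3 [462.  57.] 0.79 [519.3 -31.7]
head3 [440. 114.] 0.76 [547.6 -57.7]
head3 [298. 192.] 0.67 [ 558.5 -166.4]
head3 [410. 152.] 0.6 [562.8 -85.3]
top manual
[476. -17.]
[517. -35.]
[544. -57.]
[561. -87.]
[ 563. -125.]
[ 553. -169.]
key [509.68050014 297.1900202   70.        ]
```

View pics/w1.png

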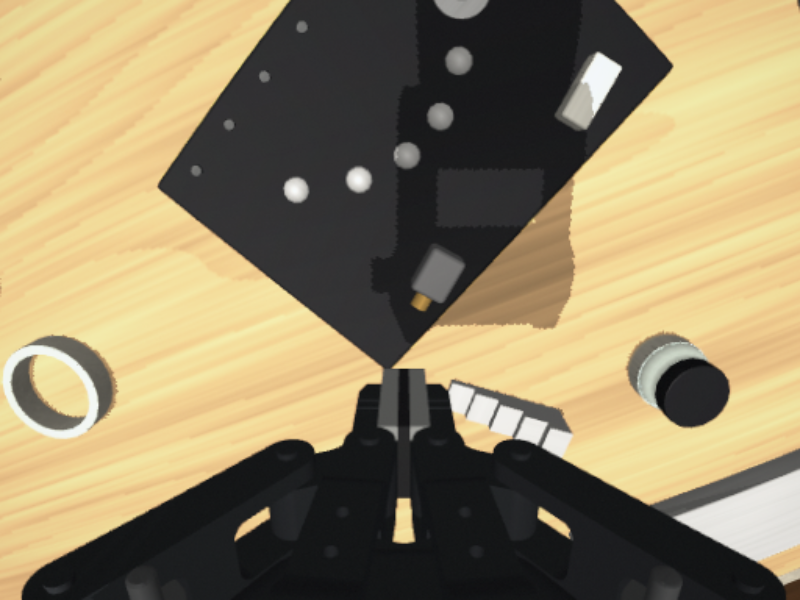

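The wrist picture shows the domes at (459,60), (440,116), (406,155), (359,180) and (296,190), with the washer head cut off at the top near (462,0). The probe is at (438,273) and the block at (590,90), both clear of the row. I'll shift 8 cm so all six heads are in view.

Request:
{"method": "step_arm", "body": {"commands": "0 3 0 0 0 0 0; 0 6 0 0 0 0 0; 0 8 0 0 0 0 0; 0 8 0 0 0 0 0; 0 8 0 0 0 0 0; 0 8 0 0 0 0 0"}}

```text
time_s: 3.62
eef_pos: [557.7, -85.7, 248.9]
ee_rot: [0.001, 0.187, 0.982, -0.0]
force: [0.1, 0.2, -0.4]
grip_width: -0.005
grip_force: 0.0
```

```bash
python3 - <<'E'
from h import *
s=sense();print(s["eef_pos"],s["time_s"])
c="wrist";cm=camera_model(c);im=capture(c)
big=cv2.resize(im[:,:,::-1],(800,600),interpolation=cv2.INTER_CUBIC).copy()
for d in spot_point(c,"head0")[:8]: print("spot",np.round(np.array(d["xy"])*800/512),round(d["score"],2),np.round(onz(cm,d["xy"],35),1)[:2])
g=cv2.cvtColor(big,cv2.COLOR_BGR2GRAY);g=cv2.createCLAHE(4,(8,8)).apply(g)
C=cv2.HoughCircles(g,cv2.HOUGH_GRADIENT_ALT,1,15,param1=150,param2=.75,minRadius=9,maxRadius=40)
for x,y,r in C[0]:
    p=onz(cm,np.array([x,y])*.64,32)
    if 440<p[0]<600 and -200<p[1]<20: print("hough",round(x),round(y),round(r),np.round(p[:2],1)); cv2.circle(big,(int(x),int(y)),int(r),(0,0,255),1)
cv2.imwrite("pics/w2.png",big)
E
```

```text
[557.72742477 -85.69440712 248.92584856] 3.6167
spot [402. 268.] 0.9 [561.9 -89.4]
spot [455. 181.] 0.79 [518.3 -32.6]
spot [435. 233.] 0.75 [547.1 -58.2]
spot [360. 292.] 0.73 [ 567.3 -123.9]
spot [300. 299.] 0.6 [ 556.2 -167.3]
spot [458. 115.] 0.56 [478.2 -16.1]
spot [ 90. 452.] 0.34 [ 613.4 -399.5]
hough 456 117 29 [478.9 -17.3]
hough 452 183 13 [518.9 -34.9]
hough 456 117 13 [478.9 -17.3]
hough 436 233 13 [547.6 -57.4]
hough 404 270 12 [564.4 -88.5]
hough 359 289 12 [ 565.6 -124.6]
hough 300 297 12 [ 555.2 -167.9]
```

View pics/w2.png

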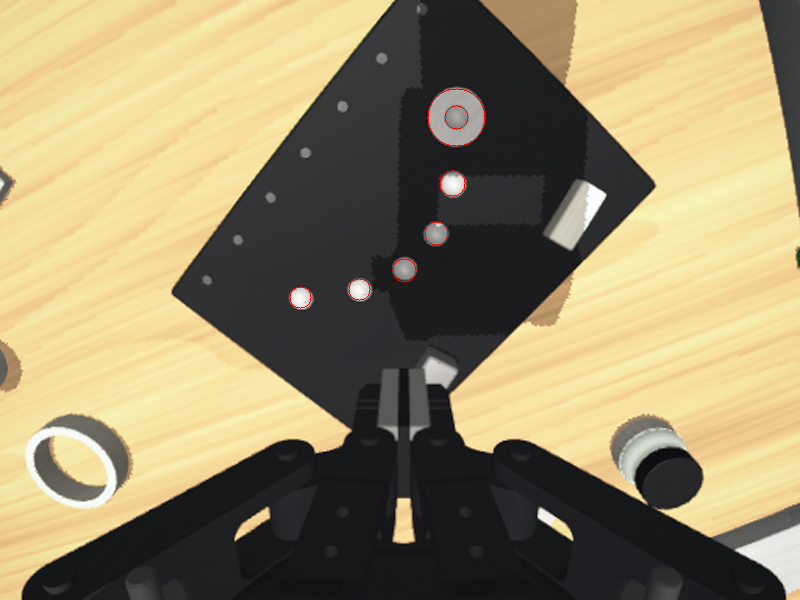

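The Hough circles fit all six domes, from the washer head at (456,117) to the last at (300,297), and they agree with the network and the top view to about 3 mm. Next is over head0 and down.

Request:
{"method": "step_arm", "body": {"commands": "0 3.3 1.2 0 0 0 0; 0 6.6 2.3 0 0 0 0; 0 9.9 3.5 0 0 0 0; 0 9.9 3.5 0 0 0 0; 0 9.9 3.5 3 0 0 0; 0 9.9 3.5 6 0 0 0; 0 9.9 3.5 9 0 0 0; 0 9.9 3.5 12 0 0 0; 0 9.9 3.5 14 0 0 0; 0 9.9 3.5 15.5 0 0 0; 0 9.9 3.5 16.5 0 0 0; 0 9.9 3.5 17.5 0 0 0; 0 9.9 3.5 18.2 0 0 0; 0 9.9 3.5 18.6 0 0 0; 0 9.9 3.5 18.6 0 0 0; 0 9.9 3.5 18.6 0 0 0; 0 9.9 3.5 18.6 0 0 0; 0 9.9 3.5 18.6 0 0 0"}}

```text
time_s: 5.22
eef_pos: [478.6, -17.3, 62.9]
ee_rot: [0.001, 0.187, 0.982, -0.0]
force: [0.4, -0.2, -0.1]
grip_width: 0.002
grip_force: 0.0
```

```bash
python3 - <<'E'
from h import *
s=sense();print(s["eef_pos"],s["time_s"],s["force"])
im=capture("wrist");cv2.imwrite("pics/w3.png",cv2.resize(im[:,:,::-1],(800,600)))
im=capture("side");cv2.imwrite("pics/s3.png",cv2.resize(im[:,:,::-1],(800,600)))
E
```

```text
[478.58406187 -17.25711964  62.85984405] 5.2167 [ 0.43042988 -0.23128177 -0.08280165]
```

View pics/w3.png

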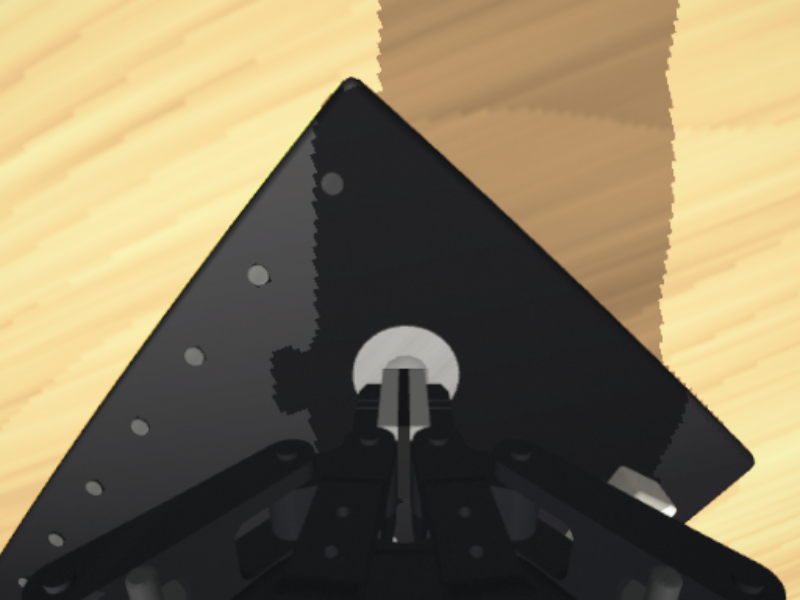

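View pics/s3.png

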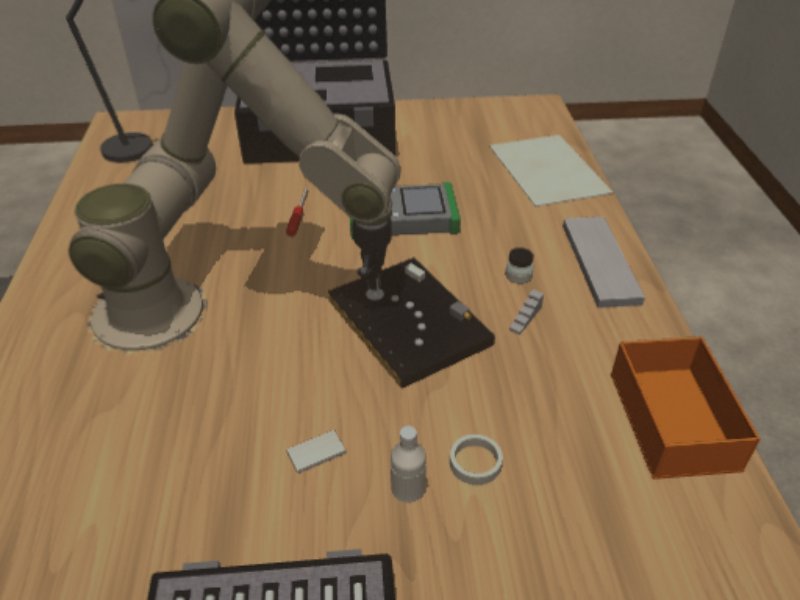

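The fingertips are centred on the washer head at (405,365) with a small gap below, and the side view agrees. I'll start the trace.

Request:
{"method": "step_arm", "body": {"commands": "0 -0.8 0 0 0 0 0; 0 -1.6 0 0 0 0 0; 0 -2.4 -0.1 0 0 0 0; 0 -3.2 -0.1 0 0 0 0; 0 -4 -0.1 0 0 0 0; 0 -4.3 -0.1 0 0 0 0; 0 -4.3 -0.1 0 0 0 0; 0 -4.3 -0.1 0 0 0 0; 0 -4.3 -0.1 0 0 0 0; 0 -4.3 -0.1 0 0 0 0; 0 -5 -0.3 0 0 0 0; 0 -5.8 -0.6 0 0 0 0; 0 -6.6 -0.8 0 0 0 0; 0 -7.3 -1 0 0 0 0; 0 -7.9 -1.2 0 0 0 0; 0 -7.9 -1.2 0 0 0 0; 0 -7.9 -1.2 0 0 0 0; 0 -7.9 -1.2 0 0 0 0; 0 -7.9 -1.2 0 0 0 0"}}

```text
time_s: 6.9
eef_pos: [547.1, -57.2, 62.3]
ee_rot: [-0.0, 0.187, 0.982, 0.0]
force: [0.1, 0.2, 0.2]
grip_width: -0.0
grip_force: 0.0
```

Request:
{"method": "step_arm", "body": {"commands": "0 -0.6 -0.5 0 0 0 0; 0 -1.2 -1 0 0 0 0; 0 -1.8 -1.5 0 0 0 0; 0 -2.3 -2 0 0 0 0; 0 -2.6 -2.3 0 0 0 0; 0 -2.6 -2.3 0 0 0 0; 0 -2.6 -2.3 0 0 0 0; 0 -2.6 -2.3 0 0 0 0; 0 -2.6 -2.3 0 0 0 0; 0 -3 -3 0 0 0 0; 0 -3.4 -3.8 0 0 0 0; 0 -3.8 -4.5 0 0 0 0; 0 -4.1 -5.2 0 0 0 0; 0 -4.3 -5.6 0 0 0 0; 0 -4.3 -5.6 0 0 0 0; 0 -4.3 -5.6 0 0 0 0; 0 -4.3 -5.6 0 0 0 0; 0 -4.3 -5.6 0 0 0 0"}}

```text
time_s: 8.4
eef_pos: [566.6, -124.9, 62.3]
ee_rot: [-0.0, 0.187, 0.982, 0.0]
force: [-0.7, 0.1, -0.1]
grip_width: 0.001
grip_force: 0.0
```

Request:
{"method": "step_arm", "body": {"commands": "0 -0.1 -0.8 0 0 0 0; 0 -0.2 -1.6 0 0 0 0; 0 -0.3 -2.4 0 0 0 0; 0 -0.4 -3.2 0 0 0 0; 0 -0.5 -4 0 0 0 0; 0 -0.5 -4.3 0 0 0 0; 0 -0.5 -4.3 0 0 0 0; 0 -0.5 -4.3 0 0 0 0; 0 -0.5 -4.3 0 0 0 0; 0 -0.5 -4.3 0 0 0 0; 0 -0.5 -4.3 0 0 0 0"}}

```text
time_s: 9.32
eef_pos: [555.6, -166.8, 62.3]
ee_rot: [0.0, 0.187, 0.982, 0.0]
force: [1.1, 0.7, -0.4]
grip_width: 0.0
grip_force: 0.0
```

```bash
python3 - <<'E'
from h import *
s=sense();print(s["eef_pos"],s["time_s"],s["force"])
im=capture("wrist");cv2.imwrite("pics/w4.png",cv2.resize(im[:,:,::-1],(800,600)))
E
```

```text
[ 555.58458587 -166.78878134   62.30380409] 9.3167 [ 1.06757485  0.732648   -0.42245447]
```

View pics/w4.png

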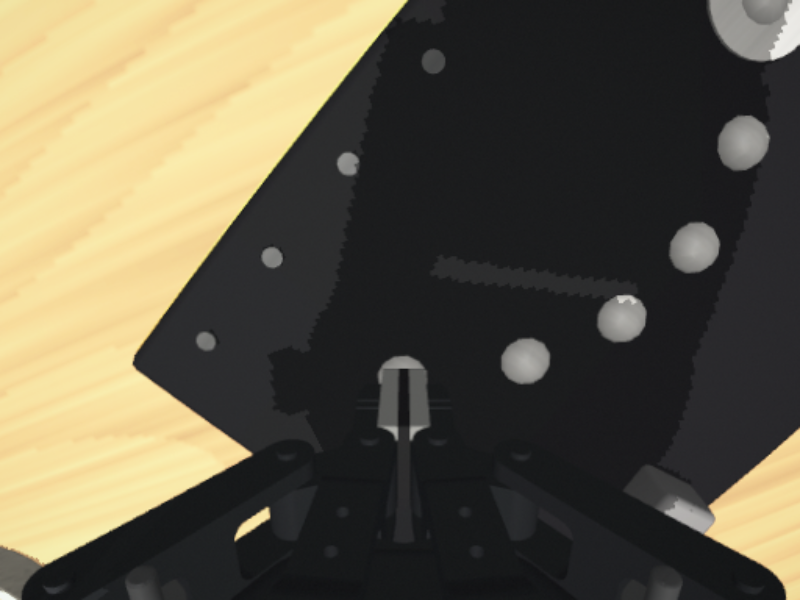

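The fingertips are over the last head at (402,365), and nothing has moved. I'll lift and go to a spot where the wrist camera sees the key.

Request:
{"method": "step_arm", "body": {"commands": "0 0 0 -3 0 0 0; 0 0 0 -6 0 0 0; 0 0 0 -9 0 0 0; 0 0 0 -12 0 0 0; 0 1.5 3.5 -15 0 0 0; 0 3 7 -15 0 0 0; 0 4.5 10.5 -15 0 0 0; 0 6 14 -15 0 0 0; 0 7.5 17.5 -15 0 0 0; 0 9 21 -15 0 0 0; 0 10.5 24.5 -15 0 0 0; 0 12 28 -15 0 0 0; 0 13.5 31.5 -15 0 0 0; 0 15 35 -15 0 0 0; 0 16.5 38.5 -15 0 0 0; 0 18 41.5 -15 0 0 0; 0 18 41.5 -15 0 0 0; 0 18 41.5 -15 0 0 0; 0 18 41.5 -15 0 0 0; 0 18 41.5 -15 0 0 0"}}

```text
time_s: 11.03
eef_pos: [541.0, 284.1, 212.3]
ee_rot: [-0.0, 0.188, 0.982, -0.0]
force: [-1.0, -1.5, 0.4]
grip_width: 0.0
grip_force: 0.0
```

```bash
python3 - <<'E'
from h import *
s=sense();print(s["eef_pos"],s["ee_rot"],s["time_s"])
c="wrist";cm=camera_model(c);im=capture(c)
big=cv2.resize(im[:,:,::-1],(800,600),interpolation=cv2.INTER_CUBIC).copy()
for d in spot_point(c,"key_top")[:3]: print("spot",np.round(np.array(d["xy"])*800/512),round(d["score"],2),np.round(onz(cm,d["xy"],70),1)[:2])
g=cv2.cvtColor(big,cv2.COLOR_BGR2GRAY);g=cv2.createCLAHE(4,(8,8)).apply(g)
C=cv2.HoughCircles(g,cv2.HOUGH_GRADIENT_ALT,1,5,param1=150,param2=.7,minRadius=20,maxRadius=80)
for x,y,r in (C[0] if C is not None else []): print("hough",round(x),round(y),round(r),onz(cm,np.array([x,y])*.64,70)[:2],onz(cm,np.array([x,y])*.64,60)[:2]); cv2.circle(big,(int(x),int(y)),int(r),(0,0,255),1)
cv2.imwrite("pics/w5.png",big)
E
```

```text
[541.02354913 284.0618233  212.31852342] [-3.41536355e-05  1.87850345e-01  9.82197656e-01 -1.09980567e-04] 11.0333
spot [412. 231.] 0.57 [511.4 300.6]
hough 415 232 42 [512.42859749 301.69086302] [514.04641461 301.30201949]
hough 415 232 29 [512.42859749 301.69086302] [514.04641461 301.30201949]
hough 702 509 24 [770.94229288 421.71123445] [782.21698293 425.80579546]
```

View pics/w5.png

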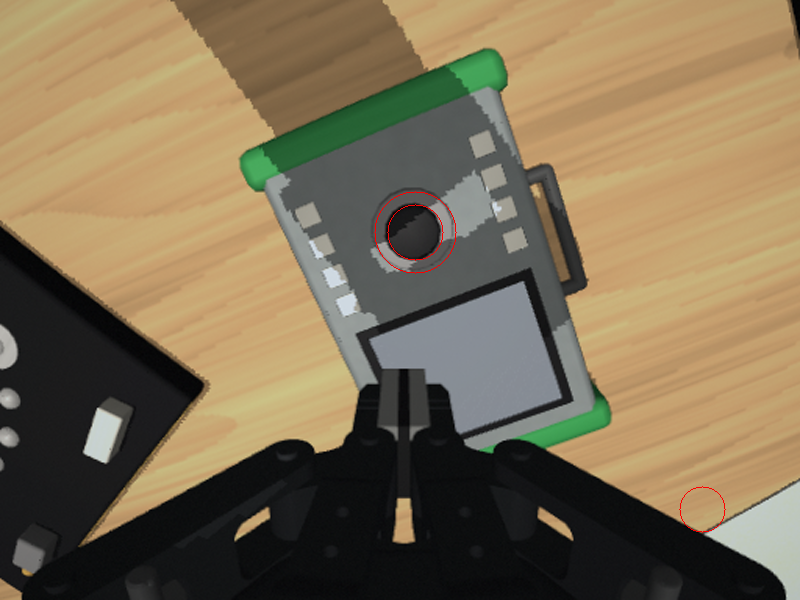

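The round key shows at (412,231), which works out to about (511, 300). I'll go above it and come down to just short of its top.

Request:
{"method": "step_arm", "body": {"commands": "0 1.7 0.2 0 0 0 0; 0 3.3 0.3 0 0 0 0; 0 3.3 0.3 0 0 0 0; 0 3.3 0.3 3 0 0 0; 0 3.3 0.3 6 0 0 0; 0 3.3 0.3 8.5 0 0 0; 0 3.3 0.3 10 0 0 0; 0 3.3 0.3 11 0 0 0; 0 3.3 0.3 11.7 0 0 0; 0 3.3 0.3 11.7 0 0 0; 0 3.3 0.3 11.7 0 0 0; 0 3.3 0.3 11.7 0 0 0"}}

```text
time_s: 12.13
eef_pos: [511.9, 300.0, 96.5]
ee_rot: [0.001, 0.187, 0.982, 0.0]
force: [-0.3, -0.3, 0.2]
grip_width: -0.0
grip_force: 0.0
```

```bash
python3 - <<'E'
from h import *
s=sense();print(s["eef_pos"],s["time_s"],s["force"])
im=capture("wrist");cv2.imwrite("pics/w6.png",cv2.resize(im[:,:,::-1],(800,600)))
E
```

```text
[511.8786583  300.03148988  96.45032022] 12.1333 [-0.25507489 -0.31940795  0.22789603]
```

View pics/w6.png

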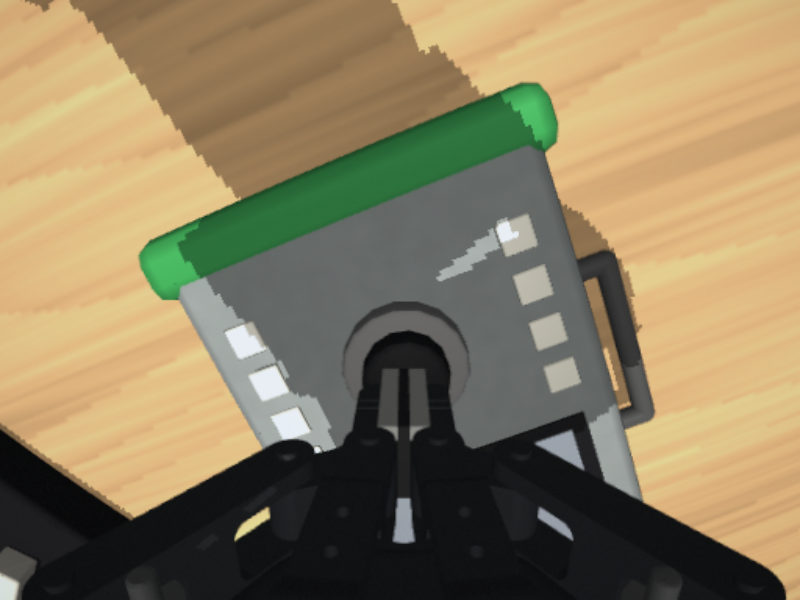

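The fingertips are centred over the black key at (405,375). I'll press slowly.

Request:
{"method": "step_arm", "body": {"commands": "0 0 0 0.3 0 0 0; 0 0 0 0.6 0 0 0; 0 0 0 0.8 0 0 0; 0 0 0 1 0 0 0; 0 0 0 1.1 0 0 0; 0 0 0 1.2 0 0 0; 0 0 0 1.3 0 0 0; 0 0 0 1.4 0 0 0; 0 0 0 1.5 0 0 0; 0 0 0 1.5 0 0 0; 0 0 0 1.5 0 0 0; 0 0 0 1.5 0 0 0"}}

```text
time_s: 13.18
eef_pos: [511.3, 300.0, 81.0]
ee_rot: [0.0, 0.187, 0.982, 0.0]
force: [-3.7, -1.4, 9.2]
grip_width: -0.0
grip_force: 4.6
```

Request:
{"method": "step_arm", "body": {"commands": "0 0 0 0.05 0 0 0; 0 0 0 0.1 0 0 0; 0 0 0 0.1 0 0 0; 0 0 0 0.1 0 0 0; 0 0 0 0.1 0 0 0; 0 0 0 0.1 0 0 0"}}

```text
time_s: 13.68
eef_pos: [511.3, 300.0, 80.9]
ee_rot: [0.0, 0.187, 0.982, 0.0]
force: [-7.8, -3.4, 16.7]
grip_width: 0.004
grip_force: 8.2
```

The force rises with no further travel, so the key is on its stop.

```bash
python3 -c "
from rig import *
print(sense()['force']);print(finish_job())"
```

```text
[-7.77163391 -3.44218241 16.6649336 ]
the job is handed in; nothing more can be done
None
```

I traced the six heads in order from the washer head, pressed the round key down to its stop, and handed the job in at about 14 s with the key still held at roughly 17 N; the hand-in call returned no verdict.

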